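# Check the filter photometer with a reference plate held in its port

## Task

The photometer is due its check reading. Slide the dust shutter on its top fully back from the port, take the reference plate with the round window out of the stand, lower its blade through the port slot and press it down until its shoulders sit on the port rim. A spring cradle inside pushes the plate up again as soon as it is let go, so finish while still holding the plate fully down, and leave the other two plates, the bottle, the tape roll and the timer where they are.

Things in the scene. Friction and masses are not known exactly. Their poses are not given: they have to be found in the camera images.
- photometer: white bench-top photometer, 126 (x) x 104 (y) x 90 mm high, fixed; origin on the worktop straight below the middle of the port; its front panel faces its own -x, 52 mm before the origin. A spring cradle in the port is met 16 mm before an inserted plate is home and pushes it up again, with about 2 N there and about 5 N with the plate home
- port (a point): middle of the port slot, level with its rim, 90 mm above the worktop. The slot is 8 mm (x) by 32 mm (y), 2 mm more than a plate's blade both ways, with a 2 mm chamfer; axes as the photometer's, z up. Guide rails of the shutter run along x at y = +-27.5 mm, 4 mm wide, 6 mm high, with a stop bar across at x = 70 mm
- shutter (a joint): dust shutter, a flat aluminium slide of 30 x 49 x 3 mm on top of the photometer that covers the port; it slides level to the photometer's +x (to the back). 0 = port covered, 0.042 = fully open; it stays where it is left (friction about 1 N)
- shutter_ridge (a point): centre of the finger ridge on the shutter: 10 mm thick (x), 36 mm long (y), 11 mm high, its top 14 mm above the port rim; moves with the shutter, and is 9 mm behind the middle of the port when the shutter is closed
- stand: grey slotted stand, 58 (x) x 168 (y) x 30 mm high, fixed to the worktop, origin at the centre of its underside; three slots of 8 x 32 mm, 22 mm deep, 52 mm apart along its y, the middle one over the origin, hold the three plates upright, their blades' width along the stand's y, in any order
- round_plate_mid (a point): plate with the ROUND dark window: aluminium blade 6 mm thick (x), 30 mm wide (y), 62 mm from lower edge to shoulders; above it a grey grip head 10 (x) x 44 (y) x 40 mm high whose underside forms the shoulders; 70 g. This point is the plate's centre, 51 mm above the lower edge, 11 mm below the shoulders, 31 mm below the head's middle; z up. In the stand the lower edge is 8 mm above the worktop
- square_plate_mid (a point): a plate of the same size and make with a SQUARE window; same point
- blank_plate_mid (a point): a plate of the same size and make with NO window; same point
- amber_bottle: brown glass bottle, 58 mm across, 115 high, origin at the centre of its foot
- tape_roll: pink roll of labelling tape lying flat, 52 mm across, 22 high, origin at the centre of its underside
- bench_timer: white bench timer, 47 x 68 x 66 mm, origin at the centre of its underside
- spectrophotometer: black and white spectrophotometer with a raised display, fixed furniture, 206 mm wide (y), 354 mm high, reaching from 154 mm before (-x) to 155 mm behind its origin at the centre of its underside; an obstacle between the arm's start and the work

How it is judged:
On the way, in this order (a step that is already met when the one before it is completed fails the run):
1. the dust shutter is slid fully back from the port (value of joint shutter above 0.034 m), for 0.2 s.
2. the blade of the round-window plate has entered the port slot (z of round_plate_mid in the frame of port below 0.041 m and horizontal distance between round_plate_mid and port below 0.006 m), for 0.1 s.
At the end, for the whole second after the job is handed in: shutter at least 34 of 42 mm open; round-window plate in the port, shoulders within 3.5 mm of the rim, centred within 4 mm, upright within 0.08 rad, square within 0.12 rad, still, held down by the fingers; the other two plates within 12 mm of where they stood (value of joint shutter above 0.034 m and z of round_plate_mid in the frame of port below -0.0075 m and horizontal distance between round_plate_mid and port below 0.004 m and angle between the y axis of round_plate_mid and the y axis of port, either way round below 0.12 rad and angle between round_plate_mid's own z axis and vertical below 0.08 rad and linear speed of round_plate below 0.02 m/s and contact force between the fingers and round_plate above 2 N and distance of each of square_plate_mid, blank_plate_mid from where it was at the start of the episode below 0.012 m); the arm keeps its last pose, push and grip.
It fails at once if the square-window or the blank plate is pulled out of the stand (distance of any of square_plate_mid, blank_plate_mid from where it was at the start of the episode above 0.025 m).
It fails at once if bottle, tape roll or timer is knocked or shifted (distance of any of amber_bottle, tape_roll, bench_timer from where it was at the start of the episode above 0.03 m or angle between amber_bottle's own z axis and vertical above 0.4 rad).
It also fails if it takes over 61 s, if anything falls off the work surface, if the arm or the gripper's body presses on something with over 40 N, if the wrist force passes 120 N, or if a joint passes its speed limit or range.

## Robot

A 6-joint arm with a two-finger parallel gripper is mounted at the origin on a cart in front of the work surface, level with it; the furniture and walls round the work are solid. World frame = base frame: x ahead of the robot, y to its left, z up, the work surface at z = 0. Lengths are in m, angles in rad, forces in N, time in s.
With the tool pointing down it reaches from about 0.4 to 0.825 m from the base axis. Payload 7 kg.
Tool frame: the origin (TCP) lies midway between the tips of the shut fingers; the grasp point (between the pads) lies 19 mm behind it; z points along the fingers, y is the direction in which the jaws open and shut (so a half turn about z gives the same grasp; the last joint's range is limited). The gripper opens to 88 mm and grips with 3 to 60 N. Pads are 19 mm wide; open, the fingers measure 130 mm over their backs; the gripper's body (78 mm by 193 mm) begins 47 mm behind the grasp point.
Start: joints at [1.591, 0.359, 0.012, 0, -1.224, -0.288], TCP at [0.179, 0.651, 0.227] pointing down, gripper open.
Joint ranges: [-3.07, 3.07], [-1.43, 2.12], [-1.02, 1.25], [-3.03, 1.67], [-3.05, -0], [-3.03, 3.03]. Speed limits (rad/s): [2.39, 2.39, 3.01, 3.14, 3.14, 3.14].

## Interface

Orientations are given as a unit quaternion [w, x, y, z].
In Python, from bench import bot gives the robot as it stands.
- The arm moves only by the shell command python3 -m handwheel 'ROWS' [FORCE]. ROWS is text: rows parted by semicolons, each of 5 numbers parted by spaces: the shift along the tool's x, y, z in cm, then the turn about the tool's z in rad, then the finger opening in cm, from 0 to 8.76. A call has 1 to 20 rows; each row is the pose to reach, as a shift and turn from the pose commanded when the call began, along the tool's axes at that moment; what a row does not reach only later rows make up. A row lasts 1/10 s, in which the tool goes at most 50 mm and 8.59 degrees, less where a joint would pass 70% of its speed; a pose out of reach is approached as far as the arm can. A call with a gripper value outside its range is refused whole. The fingers move at their own pace and stop on an object; FORCE is the grip in N (left out, the last holds). Time passes only in rows, so rows that repeat a pose let the fingers close. It gives the time, the measured TCP pose, the force and the opening at its end, in the units of the state.
- bot.observe(): the state, without advancing time (a new reading comes with each control period).
- bot.snapshot(name): name is "scene" or "top" or "wrist"; returns a dict with "image" (420x560x3 uint8, red, green, blue), "K" (3x3 intrinsics, pixels), "xyz" and "rotation" of the camera in the world; the wrist camera has in their place "tool_from_camera" (4x4, takes a point from camera to tool coordinates, whose origin is the TCP and whose axes are the flange's). Camera axes: x right, y down, z forward; pixel columns grow to the right and rows downward; lengths in m; the calibration is good to about 2 mm. A picture is of the moment at which its call begins: read the wrist's pose just before it. There is no depth.
- bot.sign_off(): hands the job in, once; it reports no verdict.
The state is a dict: "time_s": time; "qpos": joint angles; "dq": joint speeds; "tau": joint torques, N m; "tcp_pos": TCP position; "tool_rot": TCP orientation; "contact_force": force on the tool from outside, world axes, zero at the start; "ft_torque": the same for the moment, N m; "width": finger opening in m.
Only numpy, scipy, OpenCV 4.12 (cv2) and the standard library are available. Lean on these libraries where they do the work, as an engineer would, in place of code of your own. Each camera call takes 0.05 s, during which the arm holds its last target.

## Working session

There is one attempt and no reset: what is moved stays moved. The work goes in short steps, Python scripts to look and compute and a shell command to move; the robot and the scene stay as the last step left them, time stands still between calls to the robot, and variables do not carry over. Pictures are saved under pics/ and viewed, and the job is handed in when it is done.

```bash
ls; mkdir -p pics; python3 - <<'E'
from bench import bot
import cv2
s=bot.observe(); print(s)
for n in ("scene","top","wrist"):
    d=bot.snapshot(n); cv2.imwrite(f"pics/{n}0.png",d["image"][:,:,::-1])
    print(n,d["K"],{k:d[k] for k in d if k not in("image","K")})
E
```

```text
pics
{'time_s': 0.0, 'qpos': array([ 1.59111892e+00,  3.59414530e-01,  1.10681098e-02, -3.83352253e-04,
       -1.22412598e+00, -2.88101714e-01]), 'dq': array([-2.51573821e-04, -4.48840298e-05, -1.09714840e-03,  1.44011429e-03,
       -1.04541535e-03, -9.93761785e-04]), 'tau': array([ 1.12222126e-03, -5.82722318e+01,  2.93054867e+01,  6.99725077e+00,
        6.98208998e-03, -1.50906371e-04]), 'tcp_pos': array([0.17848249, 0.65045654, 0.22560287]), 'tool_rot': array([ 8.55771697e-04,  9.91041095e-01, -1.33554535e-01, -4.93562987e-05]), 'contact_force': array([-0.18648812, -0.67246428, -0.13244195]), 'ft_torque': array([-0.03197799, -0.00715775, -0.03621361]), 'width': 0.08775108810119223}
scene [[475.57904345   0.         278.02178202]
 [  0.         475.57904345 208.02301825]
 [  0.           0.           1.        ]] {'xyz': array([ 0.0262364 , -0.57102992,  1.07388837]), 'rotation': array([-0.33503005,  0.88441999, -0.30653396,  0.10767119])}
top [[385.04238056   0.         274.16455885]
 [  0.         385.04238056 207.24108743]
 [  0.           0.           1.        ]] {'xyz': array([0.38704031, 0.17057477, 1.11001777]), 'rotation': array([-0.05458846,  0.71458572, -0.69259447,  0.08185504])}
wrist [[315.58995703   0.         281.28678711]
 [  0.         315.58995703 214.678971  ]
 [  0.           0.           1.        ]] {'tool_from_camera': array([[-5.65995876e-04, -9.65156615e-01, -2.61672291e-01,
         6.88417420e-02],
       [ 9.99999837e-01, -5.65635794e-04, -7.66938481e-05,
        -8.64271314e-04],
       [-7.39896393e-05, -2.61672292e-01,  9.65156778e-01,
        -1.58623121e-01],
       [ 0.00000000e+00,  0.00000000e+00,  0.00000000e+00,
         1.00000000e+00]])}
```

View pics/scene0.png

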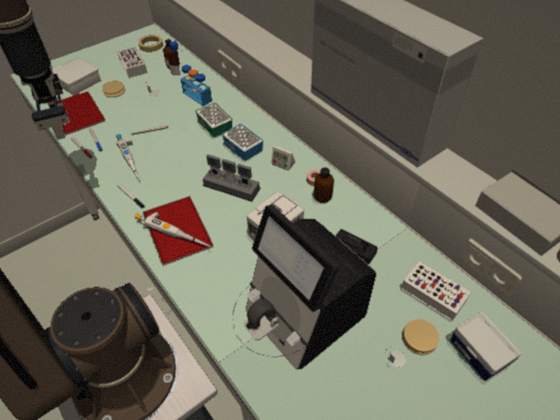

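View pics/top0.png

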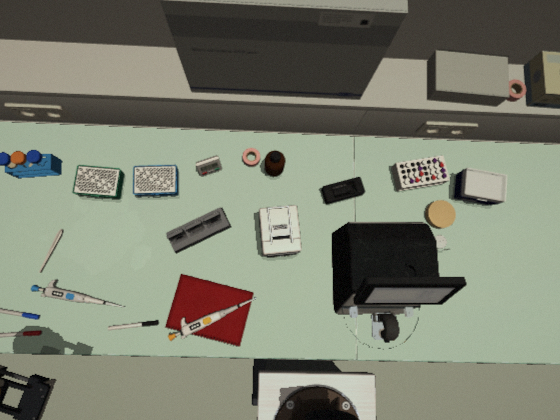

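View pics/wrist0.png

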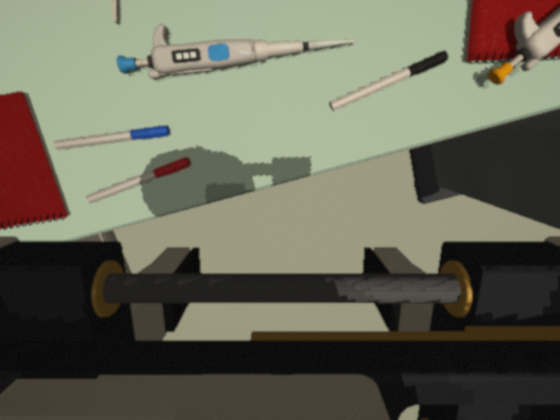

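Overhead view: photometer near (280,230), stand near (198,229), bottle (275,163), tape (251,157), timer (208,165). The spectrophotometer is at (390,265), right of the work, so the arm comes in from the left. Next I enlarge the parts that matter.

```bash
cat > h.py <<'E'
import numpy as np, cv2
from scipy.spatial.transform import Rotation as R
def q(w): return R.from_quat([w[1],w[2],w[3],w[0]])
def campose(d,s=None):
    if "xyz" in d: return np.array(d["xyz"]), q(d["rotation"]).as_matrix()
    T=np.array(d["tool_from_camera"]); Rt=q(s["tool_rot"]).as_matrix()
    return Rt@T[:3,3]+s["tcp_pos"], Rt@T[:3,:3]
def ray(d,uv,s=None):
    p,M=campose(d,s); uv=np.atleast_2d(np.array(uv,float))
    v=np.linalg.solve(d["K"],np.c_[uv,np.ones(len(uv))].T).T@M.T
    return p,v
def onz(d,uv,z,s=None):
    p,v=ray(d,uv,s); return p+v*((z-p[2])/v[:,2])[:,None]
def proj(d,P,s=None):
    p,M=campose(d,s); c=(np.atleast_2d(P)-p)@M; c=c@np.array(d["K"]).T
    return c[:,:2]/c[:,2:]
E
python3 - <<'E'
from h import *
from bench import bot
d=bot.snapshot("top"); im=d["image"][:,:,::-1]
c=im[140:265,155:305]; cv2.imwrite("pics/topc.png",cv2.resize(c,None,fx=4.8,fy=4.8,interpolation=cv2.INTER_CUBIC))
d2=bot.snapshot("scene"); c=d2["image"][140:250,195:345,::-1]; cv2.imwrite("pics/scc.png",cv2.resize(c,None,fx=5,fy=5,interpolation=cv2.INTER_CUBIC))
for n,uv,z in (("photo",(280,230),.09),("stand",(198,230),.03),("bottle",(275,163),.06),("tape",(251,157),.02),("timer",(208,165),.06)):
    print(n,onz(d,uv,z))
E
```

```text
photo [[0.52598285 0.11649953 0.09      ]]
stand [[0.52659876 0.34351398 0.03      ]]
bottle [[0.72154018 0.13382101 0.06      ]]
tape [[0.74988732 0.20384125 0.02      ]]
timer [[0.70802616 0.32269914 0.06      ]]
```

View pics/topc.png

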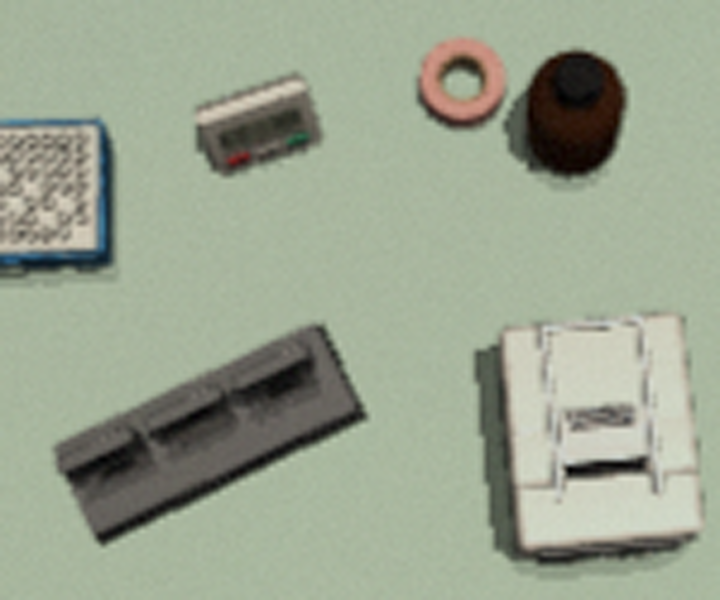

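View pics/scc.png

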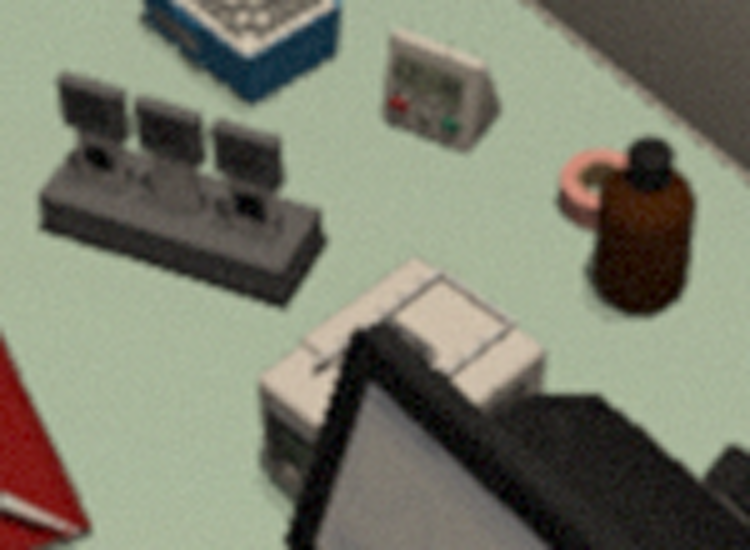

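```bash
python3 - <<'E'
from h import *
from bench import bot
d=bot.snapshot("top")
f=lambda l:np.array(l,float)/4.8+[155,140]
P=onz(d,f([(500,330),(685,315),(700,530),(520,548)]),.09); print(P)
print("front/back/left/right edges dirs",[np.degrees(np.arctan2(*(b-a)[[1,0]])) for a,b in ((P[3],P[0]),(P[2],P[1]),(P[1],P[0]),(P[2],P[3]))])
print("ridge,slot",onz(d,f([(600,415)]),.104),onz(d,f([(605,465)]),.09))
H=onz(d,f([(97,450),(180,412),(270,370)]),.11);print("heads",H)
S=onz(d,f([(320,325),(365,415),(100,543),(55,445)]),.03);print(S,S.mean(0))
print("spectro left edge",onz(d,[(333,300),(333,230),(352,310)],.2),onz(d,[(333,300),(333,230)],.0))
s=bot.observe(); print(q(s["tool_rot"]).as_matrix())
E
```

```text
[[0.58180411 0.17410198 0.09      ]
 [0.59409209 0.07007264 0.09      ]
 [0.47329323 0.05988716 0.09      ]
 [0.46040206 0.15890669 0.09      ]]
front/back/left/right edges dirs [np.float64(7.134324741580351), np.float64(4.819646144044608), np.float64(96.7365792879684), np.float64(97.4175155800828)]
ridge,slot [[0.53349206 0.117471   0.104     ]] [[0.50763546 0.1132735  0.09      ]]
heads [[0.50459098 0.38853936 0.11      ]
 [0.52669249 0.34560295 0.11      ]
 [0.55138851 0.29850454 0.11      ]]
[[0.59252895 0.28089104 0.03      ]
 [0.53967518 0.25173596 0.03      ]
 [0.46027366 0.40017132 0.03      ]
 [0.51612866 0.43037229 0.03      ]] [0.52715161 0.34079265 0.03      ]
spectro left edge [[ 0.35177497 -0.00451652  0.2       ]
 [ 0.51517526 -0.00487914  0.2       ]
 [ 0.3304169  -0.04864215  0.2       ]] [[ 0.3440245  -0.04299737  0.        ]
 [ 0.54333624 -0.04343968  0.        ]]
[[ 9.64340240e-01 -2.64665624e-01 -9.52218460e-05]
 [-2.64665633e-01 -9.64340065e-01 -5.83613462e-04]
 [ 6.26361798e-05  5.88003897e-04 -9.99999825e-01]]
```

The top view puts the photometer at about (0.516, 0.115) with yaw near 0.11 rad. The stand is at about (0.527, 0.342) with yaw near 0.48 rad. In the scene view the far-left (+y) plate seems to have the round window, with its window at (97,155) in the enlargement. I'll confirm that with the wrist camera from the front of the stand.

```bash
python3 -m handwheel '5 6 2 0.2 8.7;12 14 4 0.4 8.7;18 22 6 0.6 8.7;23.4 27.8 8.5 0.82 8.7;23.4 27.8 8.5 0.82 8.7;23.4 27.8 8.5 0.82 8.7;23.4 27.8 8.5 0.82 8.7;23.4 27.8 8.5 0.82 8.7;23.4 27.8 8.5 0.82 8.7;23.4 27.8 8.5 0.82 8.7;23.4 27.8 8.5 0.82 8.7;23.4 27.8 8.5 0.82 8.7' 30; cat >> h.py <<'E'
def snap(name,fn,crop=None,f=1):
    from bench import bot
    s=bot.observe(); d=bot.snapshot(name); im=d["image"][:,:,::-1]
    if crop: a,b,c,e=crop; im=im[a:b,c:e]
    if f!=1: im=cv2.resize(im,None,fx=f,fy=f,interpolation=cv2.INTER_CUBIC)
    cv2.imwrite("pics/"+fn,im)
    import pickle; pickle.dump((d,s),open("pics/"+fn[:-4]+".pkl","wb"))
    return d,s
def psi(s):
    M=q(s["tool_rot"]).as_matrix(); return np.arctan2(M[1,0],M[0,0])
E
python3 - <<'E'
from h import *
d,s=snap("wrist","w1.png"); print(s["qpos"],s["tcp_pos"],psi(s))
E
```

```text
time_s: 1.5
tcp_pos: [0.3306, 0.3219, 0.1418]
tool_rot: [-0.0, 0.856, -0.517, -0.0]
contact_force: [-0.4, -0.5, 0.6]
width: 0.0871
[ 1.20092038e+00  8.13832773e-02 -5.63318573e-01  6.91553703e-05
 -9.25573895e-01 -7.16913275e-01] [0.33055425 0.32193299 0.14177335] -1.0867475852310156
```

View pics/w1.png

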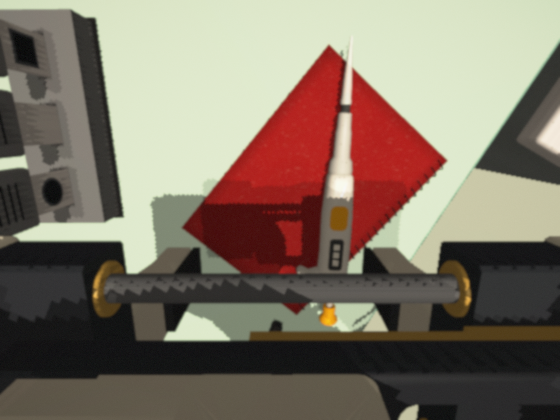

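The front view settles it. The round window is on the plate at the +y end of the stand (bottom left, pixel (52,190)). The square window is at the -y end (25,48) and the middle plate is blank. Next I go above the photometer.

```bash
python3 -m handwheel '2 -0.5 -5 0.1 8.7;6 -1.5 -9.8 0.2 8.7;11 -3 -10.8 0.3 8.7;16 -4 -10.8 0.37 8.7;21 -5.5 -10.8 0.37 8.7;27 -6.8 -10.8 0.37 8.7;27 -6.8 -10.8 0.37 8.7;27 -6.8 -10.8 0.37 8.7;27 -6.8 -10.8 0.37 8.7;27 -6.8 -10.8 0.37 8.7' 30; 
python3 - <<'E'
from h import *
d,s=snap("wrist","w2.png"); print(s["qpos"],s["tcp_pos"],psi(s))
E
```

```text
time_s: 2.55
tcp_pos: [0.516, 0.1141, 0.2495]
tool_rot: [0.0, 0.746, -0.666, -0.0]
contact_force: [-0.6, 0.1, -0.5]
width: 0.087
[ 5.89023230e-01  1.01766190e-01 -2.73134628e-01 -1.63987684e-04
 -1.19609869e+00 -4.75094758e-01] [0.51596877 0.11413776 0.24945608] -1.4569278932651437
```

View pics/w2.png

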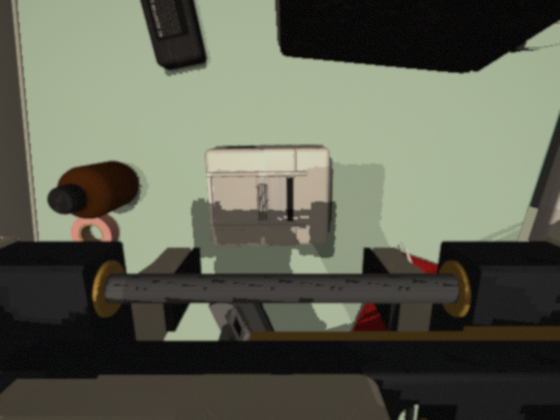

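The photometer is at columns 205-330, rows 147-245. Its dark slot is at (290,198), and the shutter ridge is at (263,200) behind the slot. I'll take these from an enlargement.

```bash
python3 - <<'E'
from h import *
d,s=snap("wrist","w3.png",(140,255,195,345),5)
E
```

```text
(no output)
```

View pics/w3.png

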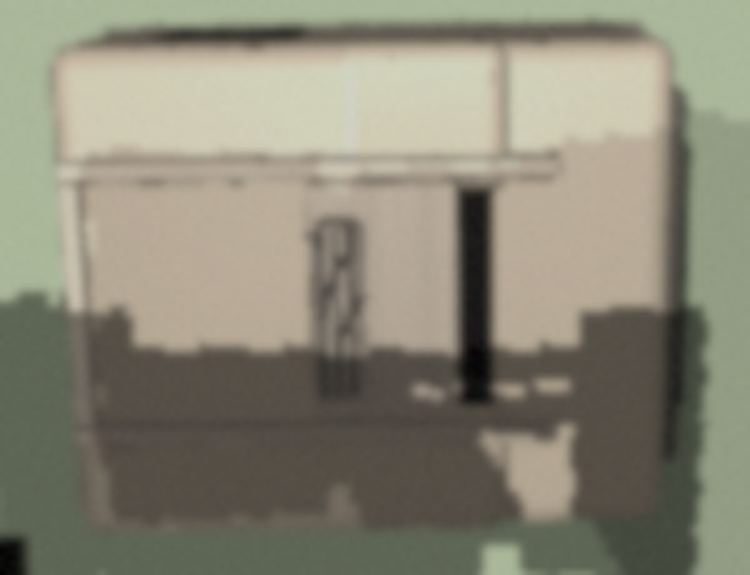

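```bash
python3 - <<'E'
from h import *
import pickle
d,s=pickle.load(open("pics/w3.pkl","rb"))
f=lambda l:np.array(l,float)/5+[195,140]
C=onz(d,f([(57,45),(667,45),(660,520),(92,520)]),.09,s)
print(C)
# photometer axes
x=(C[0]-C[1]); x/=np.linalg.norm(x); print("yaw",np.arctan2(x[1],x[0]), [np.linalg.norm(C[i]-C[i-1]) for i in range(4)])
y=np.array([-x[1],x[0],0]); c=C.mean(0); o=c-x*.011; print("o",o)
def show(n,uv,z):
    P=onz(d,f([uv]),z,s)[0]-o; print(n,round(P@x*1e3,1),round(P@y*1e3,1))
for n,uv,z in (("slotTL",(458,187),.09),("slotTR",(492,187),.09),("slotBL",(458,402),.09),("slotBR",(492,402),.09),
  ("ridgeTL",(315,218),.104),("ridgeTR",(360,218),.104),("ridgeBL",(315,397),.104),("ridgeBR",(360,397),.104),("railend",(560,168),.096),("rail",(300,168),.096),("rail2",(300,432),.096),("bar",(70,300),.096),("frontseam",(500,100),.09),("shut",(425,250),.093),("shut2",(305,200),.093)): show(n,uv,z)
E
```

```text
[[0.5940862  0.0729478  0.09      ]
 [0.47423179 0.05924954 0.09      ]
 [0.46051234 0.15817628 0.09      ]
 [0.58143953 0.17195532 0.09      ]]
yaw 0.11379705226931407 [np.float64(0.09981195971760527), np.float64(0.12063466571225707), np.float64(0.0998735326839511), np.float64(0.12170968470965758)]
o [0.51663861 0.11433317 0.09      ]
slotTL -7.2 -21.7
slotTR -14.1 -21.7
slotBL -7.4 23.6
slotBR -14.5 23.6
ridgeTL 20.9 -17.7
ridgeTR 12.1 -17.7
ridgeBL 21.6 18.5
ridgeBR 12.5 18.5
railend -27.2 -26.4
rail 24.2 -26.4
rail2 25.4 28.3
bar 71.4 0.3
frontseam -15.5 -39.1
shut -0.5 -9.3
shut2 23.6 -19.5
```

The shutter ridge is at x≈16.8 mm in the photometer frame, so the shutter is about 8 mm open at the start. I'll straddle the ridge with the jaws along x and the tips 9 mm above the rim, clear of the rails, and grip it gently.

```bash
python3 -m handwheel '0 -1.75 3 0 4;0 -1.75 7 0 4;0 -1.75 10 0 4;0 -1.75 12 0 4;0 -1.75 13.5 0 4;0 -1.75 14.5 0 4;0 -1.75 15.05 0 4;0 -1.75 15.05 0 4;0 -1.75 15.05 0 0.5;0 -1.75 15.05 0 0.5;0 -1.75 15.05 0 0.5;0 -1.75 15.05 0 0.5;0 -1.75 15.05 0 0.5;0 -1.75 15.05 0 0.5' 12
```

```text
time_s: 4.05
tcp_pos: [0.534, 0.1154, 0.0994]
tool_rot: [-0.0, 0.746, -0.666, 0.0]
contact_force: [-0.3, -0.1, 3.0]
width: 0.01
```

The jaws hold the 10 mm ridge. Next I slide it back.

```bash
python3 -m handwheel '0 -0.5 0 0 0.5;0 -1 0 0 0.5;0 -1.5 0 0 0.5;0 -2 0 0 0.5;0 -2.5 0 0 0.5;0 -3 0 0 0.5;0 -3.3 0 0 0.5;0 -3.5 0 0 0.5;0 -3.6 0 0 0.5;0 -3.6 0 0 0.5;0 -3.6 0 0 0.5'
```

```text
time_s: 5.15
tcp_pos: [0.5694, 0.1198, 0.0993]
tool_rot: [0.0, 0.746, -0.666, -0.0]
contact_force: [-4.7, 2.5, 8.2]
width: 0.0098
```

```bash
python3 -m handwheel '0 0 0 0 3;0 0 0 0 3;0 0 -1 0 3;0 0 -3 0 3;0 1 -6 0 5;0 3.5 -10 0 8.7;0 5.4 -14 0 8.7;0 5.4 -15 0 8.7;0 5.4 -15 0 8.7;0 5.4 -15 0 8.7;0 5.4 -15 0 8.7'
python3 - <<'E'
from h import *
d,s=snap("wrist","w4.png",(140,255,195,345),5);print(s["tcp_pos"],psi(s))
E
```

```text
time_s: 6.25
tcp_pos: [0.5155, 0.113, 0.2476]
tool_rot: [0.001, 0.746, -0.666, -0.0]
contact_force: [0.3, 0.2, 0.0]
width: 0.0804
[0.51545137 0.11301854 0.24764373] -1.4581630766460794
```

View pics/w4.png

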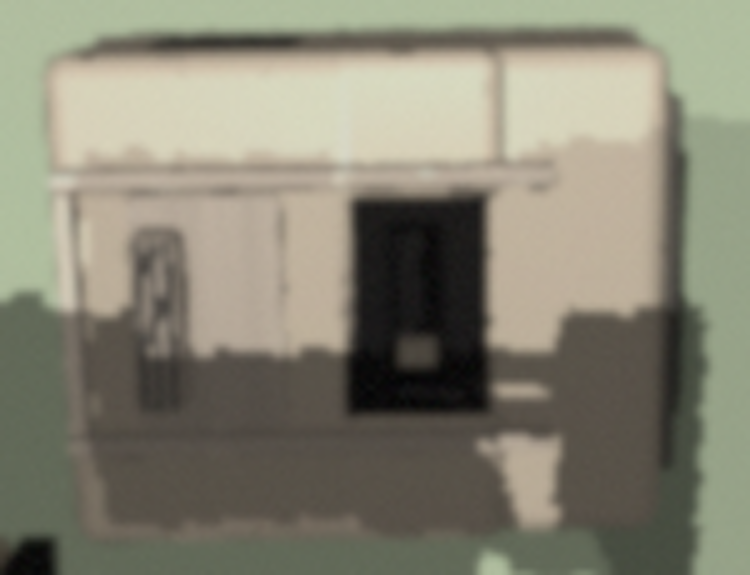

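The shutter is back and the black port surround shows at columns 350-488, rows 198-412 of the enlargement. I'll measure the surround and stretch the contrast to see the slot inside it.

```bash
python3 - <<'E'
from h import *
import pickle
d,s=pickle.load(open("pics/w4.pkl","rb"))
im=d["image"][:,:,::-1]; g=cv2.cvtColor(d["image"],cv2.COLOR_RGB2GRAY)
c=im[172:230,255:305].astype(float); cv2.imwrite("pics/w4b.png",cv2.resize(np.clip(c*4,0,255).astype(np.uint8),None,fx=10,fy=10,interpolation=cv2.INTER_CUBIC))
m=np.zeros_like(g); m[172:228,258:298]=(g[172:228,258:298]<48)
n,l,st,_=cv2.connectedComponentsWithStats(m); print(st)
i=1+np.argmax(st[1:,4]); 
x0=np.array([.9935,.1138,0]);y0=np.array([-.1138,.9935,0])
cn,_=cv2.findContours((l==i).astype(np.uint8),cv2.RETR_EXTERNAL,cv2.CHAIN_APPROX_NONE)
P=onz(d,cn[0][:,0],.09,s)
r=cv2.minAreaRect((P[:,:2]*1000).astype(np.float32)); print("pad rect",r)
f=lambda l:np.array(l,float)/5+[195,140]
C=onz(d,f([(50,55),(660,52),(655,528),(85,535)]),.09,s); print("body centre -11mm",C.mean(0)-.011*x0)
R_=onz(d,f([(135,230),(183,230),(183,410),(138,410)]),.104,s).mean(0); print("ridge-51",R_-.051*x0)
B=onz(d,f([(352,200),(487,200),(488,412),(348,412)]),.09,s); print("pad mean",B,B.mean(0))
E
```

```text
[[     0      0    560    420 234164]
 [   264    180     29     43   1036]]
pad rect ((517.14404296875, 115.65412139892578), (29.20612335205078, 44.13385009765625), 6.389451503753662)
body centre -11mm [0.51691308 0.11459264 0.09      ]
ridge-51 [0.51622987 0.11518112 0.104     ]
pad mean [[0.53213902 0.0951285  0.09      ]
 [0.50508767 0.09209917 0.09      ]
 [0.49948989 0.13632175 0.09      ]
 [0.52856629 0.13956326 0.09      ]] [0.51632072 0.11577817 0.09      ]
```

View pics/w4b.png

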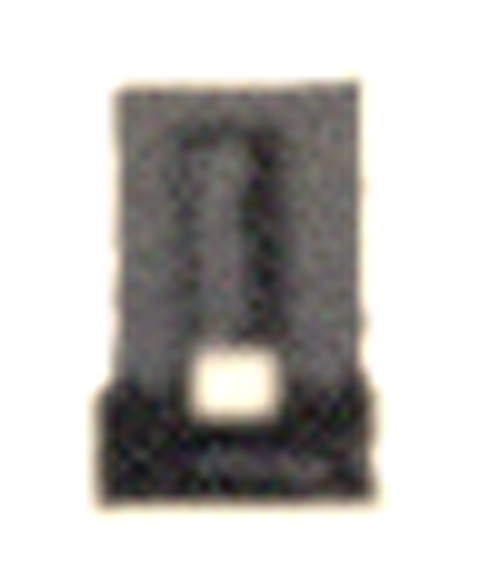

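The port estimates agree within 1 mm at (0.5167, 0.1152), with yaw about 0.113. Next I look at the round plate from above.

```bash
python3 -m handwheel '-5 0 0 -0.1 8.7;-10 -0.5 0 -0.2 8.7;-15 -1 0 -0.3 8.7;-20 -1.5 0 -0.368 8.7;-25 -2 0 -0.368 8.7;-27.5 -2 0 -0.368 8.7;-27.5 -2 0 -0.368 8.7;-27.5 -2 0 -0.368 8.7;-27.5 -2 0 -0.368 8.7;-27.5 -2 0 -0.368 8.7'
python3 - <<'E'
from h import *
d,s=snap("wrist","w5.png");print(s["tcp_pos"],psi(s))
E
```

```text
time_s: 7.3
tcp_pos: [0.505, 0.3877, 0.2492]
tool_rot: [0.0, 0.855, -0.519, 0.0]
contact_force: [0.7, -0.6, -0.2]
width: 0.0868
[0.50495807 0.38768211 0.24915473] -1.0909994280561781
```

View pics/w5.png

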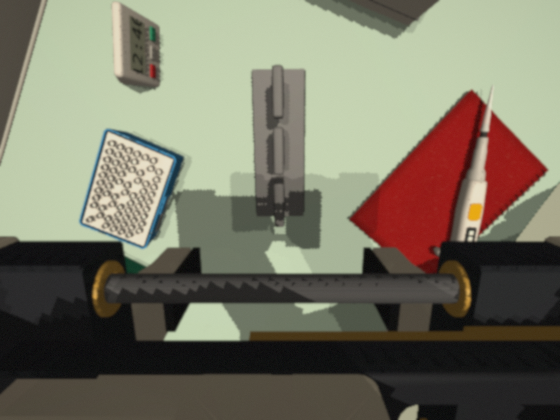

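```bash
python3 - <<'E'
from h import *
d,s=snap("wrist","w6.png")
im=d["image"][:,:,::-1][55:240,235:325].astype(float)
cv2.imwrite("pics/w6b.png",cv2.resize(np.clip(im*1.6,0,255).astype(np.uint8),None,fx=3.2*2,fy=3.2,interpolation=cv2.INTER_CUBIC))
E
```

```text
(no output)
```

View pics/w6b.png

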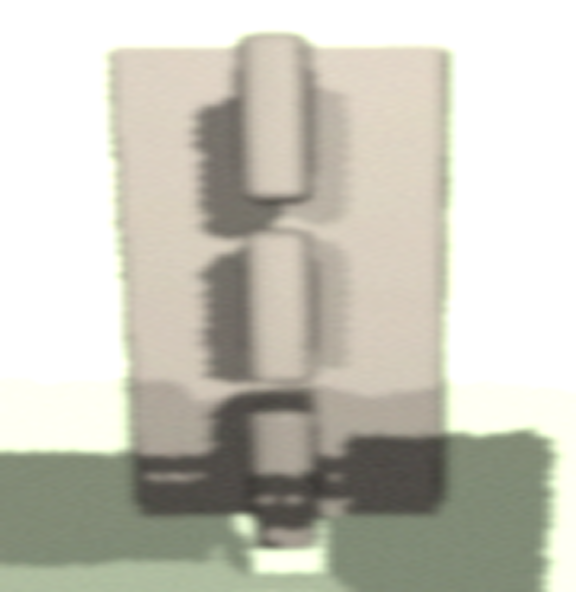

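In the stretched picture the three heads run along the column at x≈275-285. The round plate's head is at the bottom, rows 408-546.

```bash
python3 - <<'E'
from h import *
import pickle
d,s=pickle.load(open("pics/w6.pkl","rb"))
f=lambda l:np.array(l,float)/[6.4,3.2]+[235,55]
for n,y0,y1,xa,xb in (("sq",35,197,242,308),("blank",232,380,251,311),("round",408,546,254,315)):
    P=onz(d,f([(xa,y0),(xb,y0),(xb,y1),(xa,y1)]),.11,s); 
    print(n,P.mean(0),"len",np.linalg.norm((P[0]+P[1]-P[2]-P[3])/2),"wid",np.linalg.norm((P[0]+P[3]-P[2]-P[1])/2))
    if n=="sq": a=P.mean(0)
    if n=="round": b=P.mean(0)
v=b-a; print("y axis ang",np.arctan2(v[1],v[0]),"x yaw",np.arctan2(v[1],v[0])-np.pi/2,np.linalg.norm(v))
S=onz(d,f([(112,50),(448,50),(442,512),(138,512)]),.03,s); print(S.mean(0))
e=(S[0]+S[1]-S[2]-S[3]); print("stand yaw",np.arctan2(-e[1],-e[0])-np.pi/2, np.linalg.norm(e)/2)
yaw=psi(s)+np.pi/2; y=np.array([-np.sin(yaw),np.cos(yaw),0]); print("round from stand",S.mean(0)+.052*y)
E
```

```text
sq [0.55362172 0.29964837 0.11      ] len 0.04196601274019153 wid 0.009125260208234261
blank [0.52920372 0.34506602 0.11      ] len 0.04213038038019321 wid 0.008696060176943791
round [0.50536889 0.39000738 0.11      ] len 0.04293405538661461 wid 0.00924256796423374
y axis ang 2.061282243044716 x yaw 0.49048591624981963 0.1024357664227758
[0.52870286 0.34548226 0.03      ]
stand yaw 0.48881811583596413 0.16523464103553084
round from stand [0.50470191 0.39161201 0.03      ]
```

```bash
python3 -m handwheel '-0.22 -0.14 4 -0.01 6;-0.22 -0.14 8 -0.01 6;-0.22 -0.14 12 -0.01 6;-0.22 -0.14 15 -0.01 6;-0.22 -0.14 16.5 -0.01 6;-0.22 -0.14 17.4 -0.01 6;-0.22 -0.14 17.4 -0.01 6;-0.22 -0.14 17.4 -0.01 6' 35
python3 - <<'E'
from h import *
d,s=snap("wrist","w7.png");print(s["tcp_pos"],psi(s),s["contact_force"])
E
```

```text
time_s: 8.2
tcp_pos: [0.5055, 0.3917, 0.0761]
tool_rot: [-0.001, 0.858, -0.514, 0.0]
contact_force: [0.1, -0.3, -0.1]
width: 0.0602
[0.50552899 0.39170661 0.07613988] -1.0798604328013781 [ 0.07055177 -0.2696942  -0.07080923]
```

View pics/w7.png

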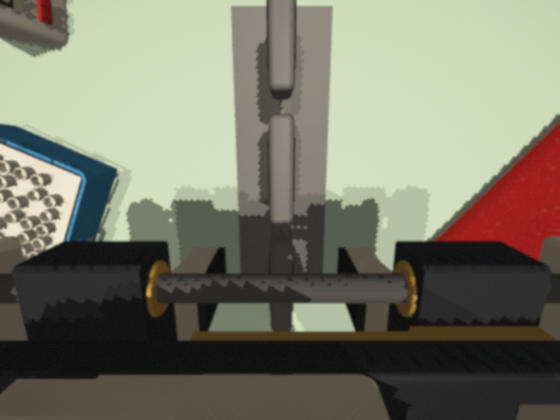

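The fingers straddle the round plate's head: the blank head is at (282,115-222) and the jaw midline is near column 282. I close and lift a little to check.

```bash
python3 - <<'E'
from h import *
import pickle
d,s=pickle.load(open("pics/w7.pkl","rb"))
P=onz(d,[(271,115),(294,115),(294,222),(270,222)],.11,s); c=P.mean(0); print(c)
yaw=.489; b=c+.052*np.array([-np.sin(yaw),np.cos(yaw),0]); print("round head",b)
M=q(s["tool_rot"]).as_matrix(); print("in tool",M.T@(b-s["tcp_pos"]))
E
python3 -m handwheel '0 0 0 0 0.5;0 0 0 0 0.5;0 0 0 0 0.5;0 0 0 0 0.5;0 0 0 0 0.5;0 0 0 0 0.5;0 0 0 0 0.5;0 0 0 0 0.5' 35
```

```text
[0.52972117 0.34484494 0.11      ]
round head [0.50529452 0.3907507  0.11      ]
in tool [ 0.00071983  0.00061004 -0.03386128]
time_s: 9.05
tcp_pos: [0.5049, 0.3914, 0.075]
tool_rot: [0.0, 0.858, -0.514, 0.0]
contact_force: [0.0, -0.3, 0.4]
width: 0.01
```

```bash
python3 -m handwheel '0 0 -0.7 0 0.5;0 0 -1.5 0 0.5;0 0 -3 0 0.5;0 0 -6 0 0.5;0 0 -10 0 0.5;0 0 -14 0 0.5;0 0 -15 0 0.5;0 0 -15 0 0.5;0 0 -15 0 0.5;0 0 -15 0 0.5' 35
python3 - <<'E'
from h import *
d,s=snap("wrist","w8.png");print(s["tcp_pos"],psi(s),s["width"])
snap("scene","s8.png",(60,270,150,400),3)
E
```

```text
time_s: 10.05
tcp_pos: [0.5042, 0.3907, 0.2232]
tool_rot: [0.002, 0.858, -0.514, -0.0]
contact_force: [0.8, -0.4, -1.8]
width: 0.0097
[0.5041595  0.39065384 0.22324085] -1.080055141930327 0.009675106205959618
```

View pics/w8.png

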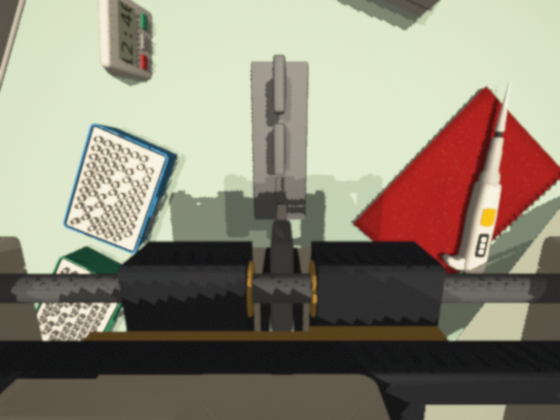

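View pics/s8.png

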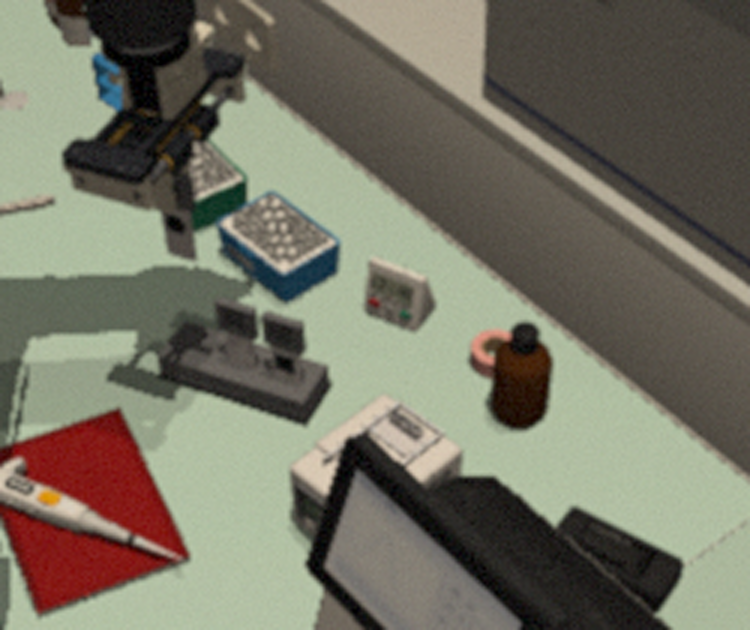

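The round plate is in the jaws (window at (178,225) in the scene crop) and the other two plates have not moved. I check where the head sits in the tool.

```bash
python3 - <<'E'
from h import *
import pickle
d,s=pickle.load(open("pics/w8.pkl","rb"))
M=q(s["tool_rot"]).as_matrix()
for dx in (-.002,0,.002):
    for z in (-.035,.005): print(dx,z,proj(d,s["tcp_pos"]+M@np.array([.022+dx,0,z]),s))
im=d["image"][:,:,::-1][190:260,240:325].astype(float)
cv2.imwrite("pics/w8b.png",cv2.resize(np.clip(im*2.5,0,255).astype(np.uint8),None,fx=8,fy=8,interpolation=cv2.INTER_CUBIC))
E
```

```text
-0.002 -0.035 [[280.52674435 249.54417936]]
-0.002 0.005 [[280.63065497 222.32584675]]
0 -0.035 [[280.52101506 245.04941352]]
0 0.005 [[280.6265453  218.76769724]]
0.002 -0.035 [[280.51524005 240.51878345]]
0.002 0.005 [[280.62241031 215.18762089]]
```

View pics/w8b.png

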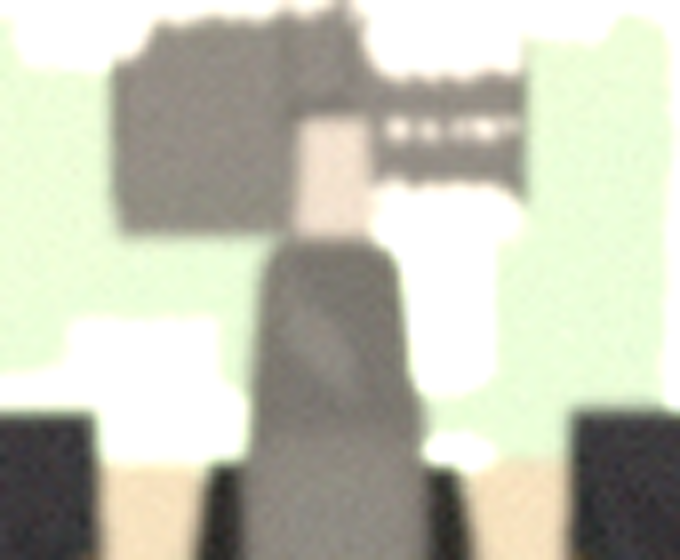

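```bash
python3 -m handwheel '2 1 0 0 0.5;6 3 0 0.1 0.5;10.5 5 0 0.2 0.5;15 7 0 0.3 0.5;19 9 0 0.377 0.5;23 11 0 0.377 0.5;24.9 11.8 0 0.377 0.5;24.9 11.8 0 0.377 0.5;24.9 11.8 1 0.377 0.5;24.9 11.8 2 0.377 0.5;24.9 11.8 3 0.377 0.5;24.9 11.8 3.5 0.377 0.5;24.9 11.8 3.5 0.377 0.5;24.9 11.8 3.5 0.377 0.5;24.9 11.8 3.5 0.377 0.5' 35
python3 - <<'E'
from h import *
d,s=snap("wrist","w9.png");print(s["tcp_pos"],psi(s),s["contact_force"])
im=d["image"][:,:,::-1][130:260,210:350].astype(float)
cv2.imwrite("pics/w9b.png",cv2.resize(np.clip(im*2.5,0,255).astype(np.uint8),None,fx=4.5,fy=4.5,interpolation=cv2.INTER_CUBIC))
E
```

```text
time_s: 11.65
tcp_pos: [0.5185, 0.1165, 0.1904]
tool_rot: [-0.0, 0.746, -0.666, 0.0]
contact_force: [-0.3, 0.2, -0.4]
width: 0.01
[0.5185345  0.11652268 0.19039934] -1.4563590273042806 [-0.29945478  0.1871213  -0.44766224]
```

View pics/w9.png

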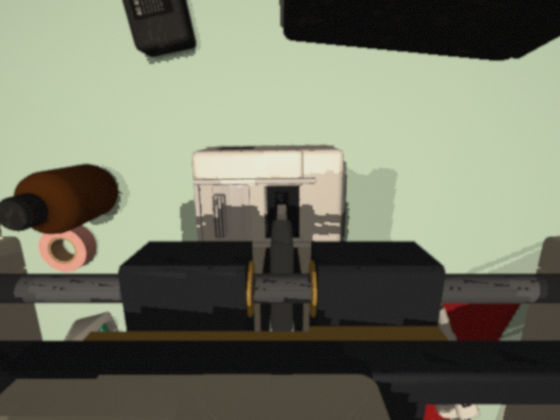

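View pics/w9b.png

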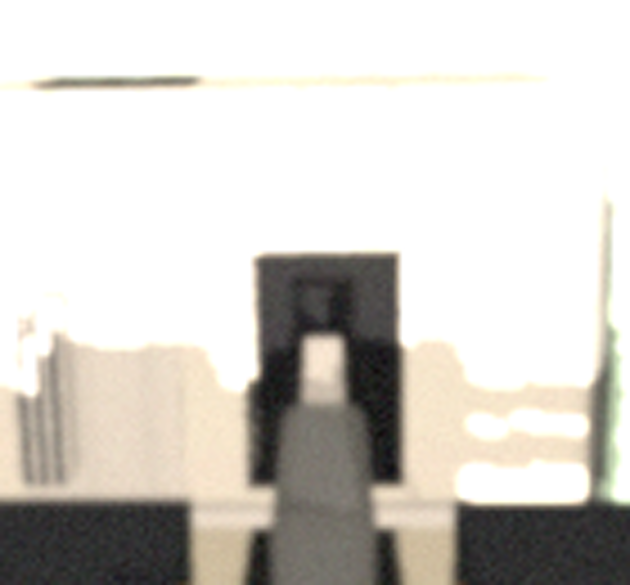

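The blade's lower end is at (323,335) of the enlargement and the slot is behind it at columns 297-350, its far edge near row 282. I compute the remaining offsets.

```bash
python3 - <<'E'
from h import *
import pickle
d,s=pickle.load(open("pics/w9.pkl","rb"))
M=q(s["tool_rot"]).as_matrix(); t=s["tcp_pos"]
f=lambda l:np.array(l,float)/4.5+[210,130]
def tool(uv,z): return (M.T@(onz(d,f([uv]),z,s)[0]-t))*1e3
print("blade lower far corner (exp 15,0)",tool((323.5,335),t[2]-.067))
print("head shoulder far (exp 22,0)",tool((323,403),t[2]-.005))
print("slot far edge", tool((323.5,280),.09),"inner",tool((323.5,290),.09))
for p in ((257,256),(398,256),(402,482),(250,482)): print("pad",tool(p,.09))
E
```

```text
blade lower far corner (exp 15,0) [15.56338812  1.40068607 66.99713836]
head shoulder far (exp 22,0) [21.81133889  1.15643983  4.99643634]
slot far edge [ 18.15882142   1.50039747 100.39608666] inner [ 16.27132432   1.50026561 100.39633786]
pad [ 22.66837706 -10.7707697  100.40251827]
pad [ 22.65098086  15.24924272 100.3876107 ]
pad [-21.40123237  16.61993439 100.39268616]
pad [-21.37884146 -12.66055652 100.40946138]
```

The blade and slot are aligned within about 0.5 mm in both directions. I start lowering and check the force.

```bash
python3 -m handwheel '0 0.03 0.5 0 0.5;0 0.03 1.2 0 0.5;0 0.03 1.8 0 0.5;0 0.03 2.3 0 0.5;0 0.03 2.6 0 0.5;0 0.03 2.9 0 0.5;0 0.03 3.2 0 0.5;0 0.03 3.5 0 0.5;0 0.03 3.8 0 0.5;0 0.03 4.1 0 0.5;0 0.03 4.5 0 0.5;0 0.03 4.5 0 0.5;0 0.03 4.5 0 0.5' 40
python3 - <<'E'
from h import *
d,s=snap("wrist","w10.png");print(s["tcp_pos"],psi(s),s["contact_force"])
E
```

```text
time_s: 13.0
tcp_pos: [0.5179, 0.1161, 0.145]
tool_rot: [0.0, 0.746, -0.666, -0.0]
contact_force: [0.0, 0.8, -0.3]
width: 0.0102
[0.51793389 0.11612501 0.14497951] -1.4567225168635902 [ 0.01836159  0.81828854 -0.27800386]
```

View pics/w10.png

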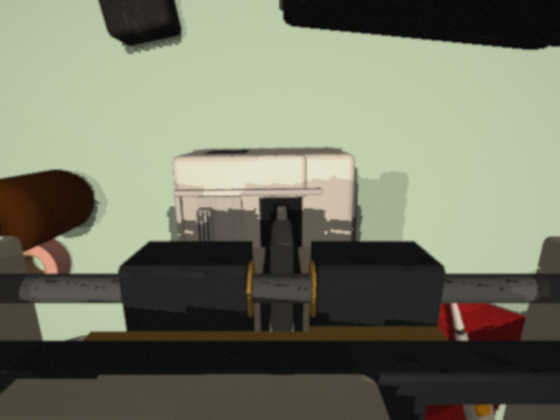

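The blade is 12 mm into the slot with no side force. I continue into the spring cradle.

```bash
python3 -m handwheel '0 0 0.5 0 0.5;0 0 1 0 0.5;0 0 1.5 0 0.5;0 0 2 0 0.5;0 0 2.5 0 0.5;0 0 3 0 0.5;0 0 3.4 0 0.5;0 0 3.7 0 0.5;0 0 4 0 0.5;0 0 4.3 0 0.5;0 0 4.6 0 0.5;0 0 4.6 0 0.5' 45; python3 -m handwheel '0 0 0.1 0 0.5;0 0 0.2 0 0.5;0 0 0.3 0 0.5;0 0 0.3 0 0.5;0 0 0.3 0 0.5' 45
```

```text
time_s: 14.25
tcp_pos: [0.518, 0.1161, 0.0989]
tool_rot: [0.0, 0.746, -0.666, 0.0]
contact_force: [-1.0, -0.4, 3.4]
width: 0.0094
time_s: 14.75
tcp_pos: [0.518, 0.1161, 0.0961]
tool_rot: [0.0, 0.746, -0.666, 0.0]
contact_force: [-2.1, -1.5, 4.8]
width: 0.0095
```

```bash
python3 -m handwheel '0 0 0.05 0 0.5;0 0 0.1 0 0.5;0 0 0.15 0 0.5;0 0 0.15 0 0.5;0 0 0.15 0 0.5' 45;  python3 -m handwheel '0 0 0.05 0 0.5;0 0 0.1 0 0.5;0 0 0.1 0 0.5;0 0 0.1 0 0.5' 45
python3 - <<'E'
from h import *
d,s=snap("wrist","w11.png");print(s["tcp_pos"],psi(s),s["contact_force"],s["width"])
im=d["image"][:,:,::-1][130:330,180:380].astype(float)
cv2.imwrite("pics/w11b.png",cv2.resize(np.clip(im*2,0,255).astype(np.uint8),None,fx=3,fy=3,interpolation=cv2.INTER_CUBIC))
E
```

```text
time_s: 15.25
tcp_pos: [0.518, 0.1162, 0.0949]
tool_rot: [-0.0, 0.746, -0.666, 0.0]
contact_force: [-3.5, -1.5, 7.0]
width: 0.0099
time_s: 15.65
tcp_pos: [0.518, 0.1161, 0.0949]
tool_rot: [-0.0, 0.746, -0.666, 0.0]
contact_force: [-6.9, -0.1, 16.8]
width: 0.0098
[0.51799874 0.11612002 0.09486511] -1.4563994994864387 [-6.93525699 -0.11071067 16.78442923] 0.009808187457570432
```

View pics/w11b.png

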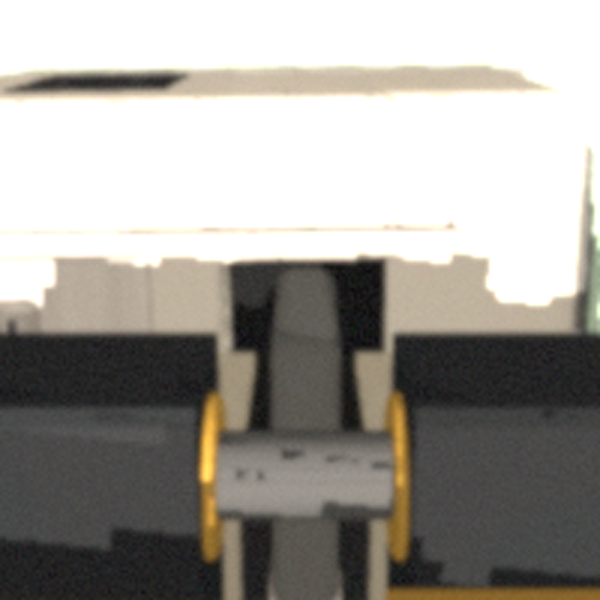

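The travel stopped at TCP z 0.0949, where the shoulders should meet the rim (0.095), with 17 N pushing back, so the plate is home. There is a 7 N side force in -x, so I ease 0.5 mm that way while holding the push.

```bash
python3 -m handwheel '0 0.03 0 0 0.5;0 0.05 0 0 0.5;0 0.05 0 0 0.5;0 0.05 0 0 0.5;0 0.05 0 0 0.5;0 0.05 0 0 0.5;0 0.05 0 0 0.5;0 0.05 0 0 0.5' 45
python3 - <<'E'
from h import *
d,s=snap("top","t12.png",(140,265,155,305),4.8);print(s["tcp_pos"],psi(s),s["contact_force"],s["width"])
snap("scene","s12.png",(100,270,170,400),3.2)
E
```

```text
time_s: 16.5
tcp_pos: [0.518, 0.1162, 0.0949]
tool_rot: [-0.001, 0.746, -0.665, 0.0]
contact_force: [-5.6, -1.6, 14.5]
width: 0.0098
[0.51799676 0.11616417 0.09492294] -1.456221689011094 [-5.59923744 -1.64598787 14.51206505] 0.009774448405550445
```

View pics/t12.png

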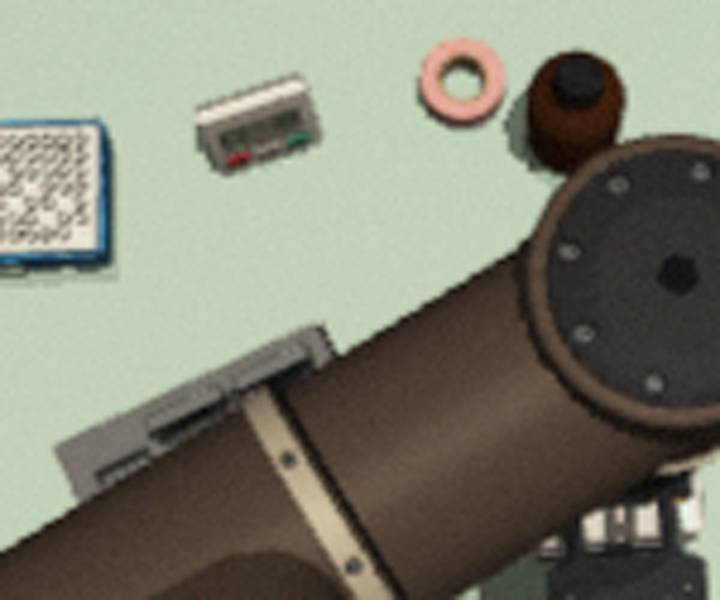

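View pics/s12.png

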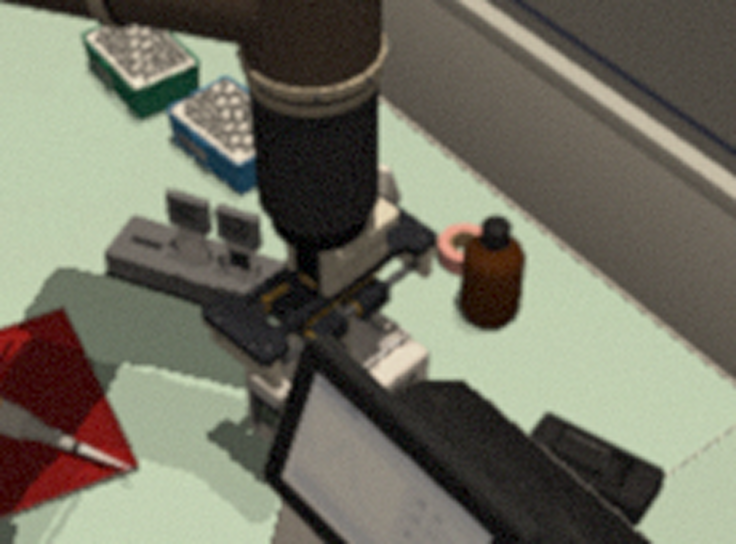

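The other plates, bottle, tape and timer look unmoved. One last check that the shutter is still back, using its front edge in the last wrist picture (column ≈ 230, row ≈ 225).

```bash
python3 - <<'E'
from h import *
from bench import bot
d,s=snap("wrist","w13.png",(190,260,150,330),4.4)
print(bot.observe()["contact_force"],bot.observe()["tcp_pos"],bot.observe()["time_s"])
x=np.array([.9935,.1138,0]);y=np.array([-.1138,.9935,0]);o=np.array([.5177,.1155,0])
for n,a,z in (("open edge 27",.027,.093),("edge at 34 mm open",.019,.093),("ridge front 46",.046,.104),("ridge front if 34",.038,.104)):
    p=proj(d,o+a*x-.018*y+[0,0,z],s)[0]; print(n,p,(p-[150,190])*4.4)
E
```

```text
[-5.43329352 -1.46551604 14.51985913] [0.51800919 0.11617631 0.09489452] 16.65
open edge 27 [229.59503465 226.95794635] [350.21815247 162.61496392]
edge at 34 mm open [244.6193545  226.95763423] [416.32515982 162.61359059]
ridge front 46 [188.01514062 233.53965298] [167.26661872 191.57447311]
ridge front if 34 [204.05209157 233.53939351] [237.8292029  191.57333146]
```

View pics/w13.png

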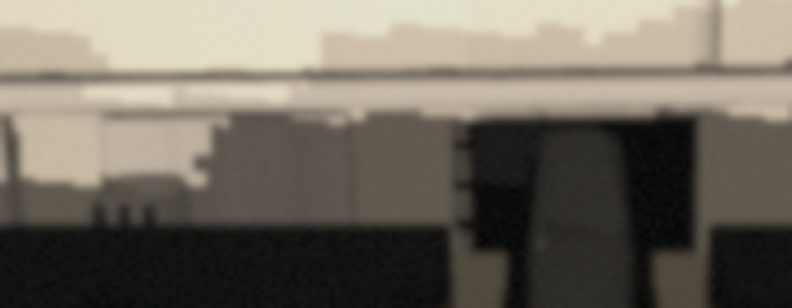

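The shutter's front edge is at column 350, where it should be when fully open, and the ridge ends near columns 160-190. The push is steady at 14.5 N, so I hand in.

```bash
python3 - <<'E'
from bench import bot
print(bot.sign_off())
s=bot.observe(); print(s["time_s"],s["tcp_pos"],s["contact_force"],s["width"])
E
```

```text
the job is handed in; nothing more can be done
None
the job is handed in; nothing more can be done
```

I slid the shutter fully back by its ridge, took the round-window plate from the +y end of the stand and pressed its blade down through the port slot. I handed the job in at about 16.7 s, still gripping the plate and pushing it down. `sign_off` reports no verdict.

- **Plate seated:** the downward travel stopped at TCP z 0.0949 m, where I expected the shoulders to meet the rim (0.095 m). The push-back force was steady at 14.5 N with the 45 N grip set.
- **Shutter:** its front edge sat in the wrist picture where it should be when fully open.
- **Other items:** the square and blank plates, bottle, tape roll and timer showed no visible movement in the last views. I judged that by eye and did not measure it.
- **Disagreements:**
  - A side force of about 5.5 N in -x remained after I eased the tool 0.5 mm that way, so the blade is probably leaning lightly on the slot's edge.
  - The camera and gripper readings of the port's x position differed by about 1 to 2 mm, which is inside the chamfer's reach.

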